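# Sort loose fasteners and a bearing into sample-marked trays

### The arm

A 7-joint arm with a two-finger parallel gripper is mounted at the origin on a cart in front of the work surface, level with it; the furniture and walls round the work are solid. World frame = base frame: x ahead of the robot, y to its left, z up, the work surface at z = 0. Lengths are in mm, angles in rad, forces in N, time in s.
With the tool pointing down it reaches from about 400 to 875 mm from the base axis. Payload 6.5 kg.
Tool frame: the origin (TCP) lies between the finger pads; the fingertips stand 14 mm ahead of it and the grasp point (between the pads) lies 5 mm behind it; z points along the fingers, y is the line along which they close (so a half turn about z gives the same grasp; the last joint's range is limited). The gripper opens to 85 mm and grips with 20 to 120 N. Pads are 22 mm wide; open, the fingers measure 114 mm over their backs; the gripper's body (76 mm by 85 mm) begins 54 mm behind the grasp point. The pads swing forward as they close: fully open they stand 13 mm farther back than shut.
Start: joints at [-1.178, 0.536, -0.004, 1.538, 0.003, 1.067, -0.071], TCP at [287.861, 582.775, 245.29] pointing down, gripper open.
Joint ranges: [-2.7, 2.7], [-0.37, 2.16], [-1.27, 1.26], [0.24, 2.4], [-1.31, 4.45], [0.19, 1.91], [-2.76, 2.76]. Speed limits (rad/s): [2.39, 2.39, 3.14, 3.14, 3.14, 3.14, 3.14].

### API

Orientations are given as a rotation vector (axis times angle).
In Python, from plant import r gives the robot as it stands.
- The arm moves only by the shell command python3 -m pendant 'ROWS' [FORCE]. ROWS is JSON, a list of rows, each an object of numbers: "dx", "dy", "dz": the shift along the world's x, y, z as a fraction of full scale; "turn": the turn about the world's z as a fraction of full scale; "grip": the opening, from -1 (shut) to 1 (fully open). In form: [{"dx": .., "dy": .., "dz": .., "turn": .., "grip": ..}, ...]. A call has exactly 8 rows; each row shifts and turns the commanded pose from where the row before left it; what a row does not reach is not made up. Full scale, the value 1, is 0.15 m for a shift and 0.5 rad for a turn. A row lasts 1/8 s, in which the tool goes at most 62.5 mm and 10.7 degrees, less where a joint would pass 70% of its speed; a pose out of reach is approached as far as the arm can. A call with a number of a shift or a turn outside -1 to 1 is refused whole. A call with a gripper value outside its range is refused whole. The fingers move at their own pace and stop on an object; FORCE is the grip in N (left out, the last holds). Time passes only in rows, so rows that do not move let the fingers close, or fill a call up. It gives the time, the measured TCP pose, the force, the opening and the grip force at its end, in the units of the state.
- r.observe(): the state, without advancing time (a new reading comes with each control period).
- r.get_image(name): name is "side" or "top"; returns the picture (420x560x3 uint8, blue, green, red); there is no depth.
- r.camera_model(name): a dict with "fx", "fy", "cx", "cy" (pixels), "rvec" (rotation vector, rad) and "tvec" (3), from world to camera coordinates, as OpenCV has them. Camera axes: x right, y down, z forward; pixel columns grow to the right and rows downward; lengths in mm; the calibration is good to about 2 mm. A picture is of the moment at which its call begins. camera_model takes no time and is no camera call.
- r.job_done(): hands the job in; it is judged then, once.
Trained networks look in the newest picture that a camera, given by its name, has taken for a name from the list of things; names that differ only in an ending like _2 or _b are one class to them, and where a whole thing is asked for, a point or a joint stands for the part that bears it (a point fixed in the world has none). Each returns a list of dicts, best first, with "score" (0 to 1); they miss things now and then, are a little off and sometimes report something else, mostly with a low value. They report only what shows in the picture. A call takes as long as a camera call. They do not tell look-alikes from the thing itself.
- r.look_for(camera, target): "location" ([column, row] in pixels, amid what is visible of it).
The state is a dict: "time": time; "joint_pos": joint angles; "joint_vel": joint speeds; "tau": joint torques, N m; "ee_pos": TCP position; "tool_rot": TCP orientation; "ft_force": force on the tool from outside, world axes, zero at the start; "moment": the same for the moment, N m; "width": finger opening in mm; "gripper_force": force on a finger pad.
Only numpy, scipy, OpenCV 4.12 (cv2) and the standard library are available. Lean on these libraries where they do the work, as an engineer would, in place of code of your own. Each camera call takes 0.05 s, during which the arm holds its last target. There are 200 camera calls.

### The job

Sort the five loose parts at the front of the bench, right of the vice (two nuts, two bolts and a bearing) into the three trays behind them: each tray has a sample part fixed at its back that shows which kind belongs in it. Set the nuts and the bearing down flat on the tray floor and stand the bolts upright on their heads, none of them on top of another part. Leave the wooden block and the wooden strip where they lie.

Things in the scene. Friction and masses are not known exactly. Their poses are not given: they have to be found in the camera images.
- tray_nut: open grey sheet-metal tray, 130 (x) x 100 (y) x 24 mm, walls and floor 3 mm, fixed to the bench. Sample on its floor (fixed, 44 mm from the centre towards +x): hexagon nut lying flat, 24 mm across flats, 13 high. Origin: centre of the underside, level with the bench top; x to the back, away from the robot, z up. The trays differ only in their samples; any may stand in any of three places
- tray_bolt: open grey sheet-metal tray, 130 (x) x 100 (y) x 24 mm, walls and floor 3 mm, fixed to the bench. Sample on its floor (fixed, 44 mm from the centre towards +x): bolt standing on its head, 22 mm wide, 63 high. Origin: centre of the underside, level with the bench top; x to the back, away from the robot, z up. The trays differ only in their samples; any may stand in any of three places
- tray_bearing: open grey sheet-metal tray, 130 (x) x 100 (y) x 24 mm, walls and floor 3 mm, fixed to the bench. Sample on its floor (fixed, 44 mm from the centre towards +x): bearing lying flat, 35 mm across, 11 high. Origin: centre of the underside, level with the bench top; x to the back, away from the robot, z up. The trays differ only in their samples; any may stand in any of three places
- nut_a: loose brassy hexagon nut lying flat, 24 mm across flats, 27 mm across corners, 13 mm high; same as nut_b. Origin: centre of its underside, z up; two of its flats face +x and -x (the others every 60 degrees)
- bolt_a: loose steel bolt standing upside down on its hexagon head, 63 mm high: head 19 mm across flats, 22 mm across corners, 8 mm high, above it a round shank 12 mm in diameter; same as bolt_b. Origin: centre of the head's underside, z along the shank, up
- nut_b: loose brassy hexagon nut lying flat, 24 mm across flats, 27 mm across corners, 13 mm high; same as nut_a. Origin: centre of its underside, z up; two of its flats face +x and -x (the others every 60 degrees)
- bolt_b: loose steel bolt standing upside down on its hexagon head, 63 mm high: head 19 mm across flats, 22 mm across corners, 8 mm high, above it a round shank 12 mm in diameter; same as bolt_a. Origin: centre of the head's underside, z along the shank, up
- bearing: loose round steel ball bearing lying flat, 35 mm in diameter, 11 mm high. Origin: centre of its underside, z up
- wood_strip: brown wooden strip, 18 x 300 x 16 mm, lying along the bench's front edge before the loose parts: a bystander to be left alone. Origin: centre of its underside, y along its length
- wood_block: rectangular wooden block, 48 x 110 x 38 mm, lying to the right of the loose parts: a bystander to be left alone. Origin: centre of its underside, y along its length
Not all that is in view belongs to the job. Leave any orange or turquoise look-alike of the bolt_b alone.

How it is judged (in metres and radians):
At the end, for the whole second after the job is handed in: each nut, bolt and bearing is in the tray with its own kind of sample, wholly between the walls (origin within 53 mm of the centre along tray x, 40 mm along y), resting on the floor (within 5 mm), flat (nuts, bearing) or upright on its head (bolts) to 0.15 rad, and at rest (x of nut_a in the frame of tray_nut between -0.053 and 0.053 m and y of nut_a in the frame of tray_nut between -0.04 and 0.04 m and z of each of nut_a, nut_b in the frame of tray_nut above 0 m and (z of nut_a in the frame of tray_nut below 0.008 m or (angle between nut_a's own z axis and vertical above 2.9 rad and z of nut_a in the frame of tray_nut below 0.02 m)) and angle between the z axis of each of nut_a, nut_b and the z axis of tray_nut, either way round below 0.15 rad and linear speed of each of nut_a, nut_b, bolt_a, bolt_b, bearing below 0.02 m/s and angular speed of each of nut_a, nut_b, bolt_a, bolt_b, bearing below 0.2 rad/s and x of nut_b in the frame of tray_nut between -0.053 and 0.053 m and y of nut_b in the frame of tray_nut between -0.04 and 0.04 m and (z of nut_b in the frame of tray_nut below 0.008 m or (angle between nut_b's own z axis and vertical above 2.9 rad and z of nut_b in the frame of tray_nut below 0.02 m)) and x of bolt_a in the frame of tray_bolt between -0.053 and 0.053 m and y of bolt_a in the frame of tray_bolt between -0.04 and 0.04 m and z of bolt_a in the frame of tray_bolt between 0 and 0.008 m and angle between the z axis of each of bolt_a, bolt_b and the z axis of tray_bolt, either way round below 0.15 rad and x of bolt_b in the frame of tray_bolt between -0.053 and 0.053 m and y of bolt_b in the frame of tray_bolt between -0.04 and 0.04 m and z of bolt_b in the frame of tray_bolt between 0 and 0.008 m and x of bearing in the frame of tray_bearing between -0.053 and 0.053 m and y of bearing in the frame of tray_bearing between -0.04 and 0.04 m and z of bearing in the frame of tray_bearing above 0 m and (z of bearing in the frame of tray_bearing below 0.008 m or (angle between bearing's own z axis and vertical above 2.9 rad and z of bearing in the frame of tray_bearing below 0.02 m)) and angle between the z axis of bearing and the z axis of tray_bearing, either way round below 0.15 rad); the robot touches nothing.
It fails at once if the wooden block is shifted by more than 20 mm (distance of wood_block from where it was at the start of the episode above 0.02 m).
It fails at once if the wooden strip is shifted by more than 20 mm (distance of wood_strip from where it was at the start of the episode above 0.02 m).
It also fails if it takes over 131 s, if anything falls off the work surface, if the arm or the gripper's body presses on something with over 40 N, if the wrist force passes 120 N, or if a joint passes its speed limit or range.

## Working session

There is one attempt and no reset: what is moved stays moved. The work goes in short steps, Python scripts to look and compute and a shell command to move; the robot and the scene stay as the last step left them, time stands still between calls to the robot, and variables do not carry over. Pictures are saved under pics/ and viewed, at most 14 in all, crops included, and the job is handed in when it is done.

```bash
ls; mkdir -p pics; cat > h.py <<'E'
import numpy as np,cv2
from plant import r
def ray(cam,px,z):
    m=r.camera_model(cam);R,_=cv2.Rodrigues(np.array(m["rvec"],float));t=np.array(m["tvec"],float).ravel()
    d=R.T@np.array([(px[0]-m["cx"])/m["fx"],(px[1]-m["cy"])/m["fy"],1.]);c=-R.T@t
    return c+d*(z-c[2])/d[2]
def proj(cam,p):
    m=r.camera_model(cam);K=np.array([[m["fx"],0,m["cx"]],[0,m["fy"],m["cy"]],[0,0,1.]])
    return cv2.projectPoints(np.array([p],float),np.array(m["rvec"],float),np.array(m["tvec"],float),K,None)[0].ravel()
E
python3 - <<'E'
from h import *
for c in("top","side"):
    im=r.get_image(c);cv2.imwrite(f"pics/{c}0.png",im)
    m=r.camera_model(c);R,_=cv2.Rodrigues(np.array(m["rvec"]));print(c,-R.T@np.array(m["tvec"]),m["fx"])
    for n in["tray_nut","tray_bolt","tray_bearing","nut_a","bolt_a","bearing","wood_strip","wood_block"]:
        print(c,n,[(round(d["score"],2),np.round(d["location"]).tolist(),ray(c,d["location"],10).round()[:2].tolist()) for d in r.look_for(c,n)])
s=r.observe();print(s["time"],s["ee_pos"],s["tool_rot"],s["width"])
E
```

```text
pics
top [ 400.76157189 -202.22983633  900.96871174] 431.68401530884006
top tray_nut [(0.67, [328.0, 150.0], [633.0, -301.0])]
top tray_bolt [(0.75, [266.0, 141.0], [655.0, -170.0])]
top tray_bearing [(0.72, [211.0, 149.0], [638.0, -54.0])]
top nut_a [(0.51, [261.0, 245.0], [435.0, -158.0]), (0.42, [212.0, 252.0], [422.0, -57.0]), (0.2, [211.0, 149.0], [638.0, -54.0])]
top bolt_a [(0.63, [283.0, 210.0], [506.0, -204.0]), (0.63, [324.0, 207.0], [512.0, -290.0]), (0.54, [310.0, 240.0], [443.0, -261.0])]
top bearing [(0.57, [232.0, 204.0], [520.0, -100.0])]
top wood_strip [(0.65, [267.0, 296.0], [331.0, -171.0])]
top wood_block [(0.9, [367.0, 236.0], [450.0, -377.0])]
side [ 203.52607629 -902.70017445  413.13497432] 455.21503501824776
side tray_nut [(0.8, [372.0, 229.0], [635.0, -308.0])]
side tray_bolt [(0.8, [340.0, 198.0], [650.0, -172.0]), (0.69, [308.0, 176.0], [643.0, -38.0]), (0.49, [290.0, 273.0], [443.0, -372.0])]
side tray_bearing [(0.75, [307.0, 176.0], [641.0, -38.0])]
side nut_a [(0.51, [218.0, 200.0], [418.0, -72.0]), (0.16, [263.0, 225.0], [463.0, -211.0])]
side bolt_a [(0.84, [233.0, 243.0], [393.0, -249.0]), (0.68, [283.0, 212.0], [518.0, -179.0]), (0.65, [306.0, 229.0], [529.0, -259.0]), (0.6, [264.0, 228.0], [461.0, -223.0])]
side bearing [(0.46, [268.0, 198.0], [515.0, -108.0]), (0.15, [292.0, 271.0], [448.0, -369.0])]
side wood_strip [(0.87, [193.0, 239.0], [332.0, -207.0]), (0.69, [263.0, 230.0], [457.0, -227.0])]
side wood_block [(0.92, [290.0, 271.0], [446.0, -366.0])]
0.9 [287.86609525 582.79551181 245.30563055] [7.14304122e-01 3.05928315e+00 7.08556634e-05] 85.27396408279105
```

```bash
python3 - <<'E'
import cv2
t=cv2.imread("pics/top0.png")[100:320,150:430];cv2.imwrite("pics/topc.png",cv2.resize(t,None,fx=2.7,fy=2.7,interpolation=cv2.INTER_CUBIC))
t=cv2.imread("pics/side0.png")[130:330,150:430];cv2.imwrite("pics/sidec.png",cv2.resize(t,None,fx=2.8,fy=2.8,interpolation=cv2.INTER_CUBIC))
E
```

```text
(no output)
```

View pics/topc.png

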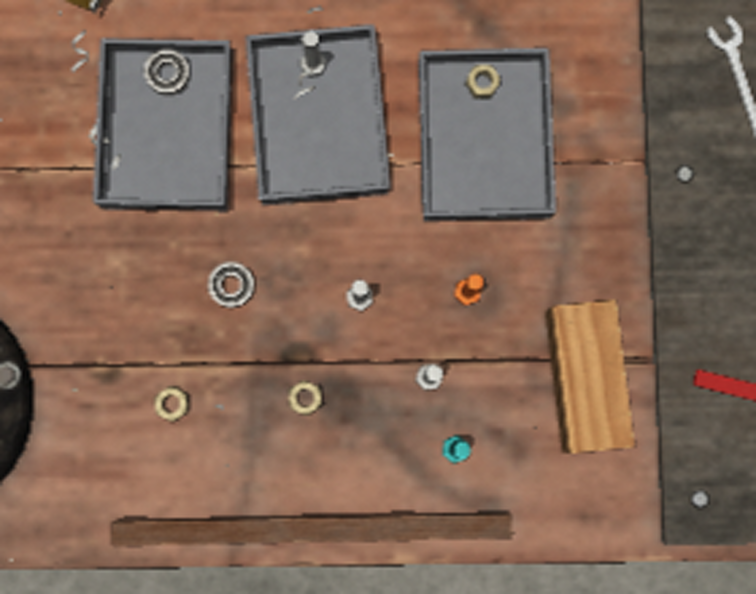

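View pics/sidec.png

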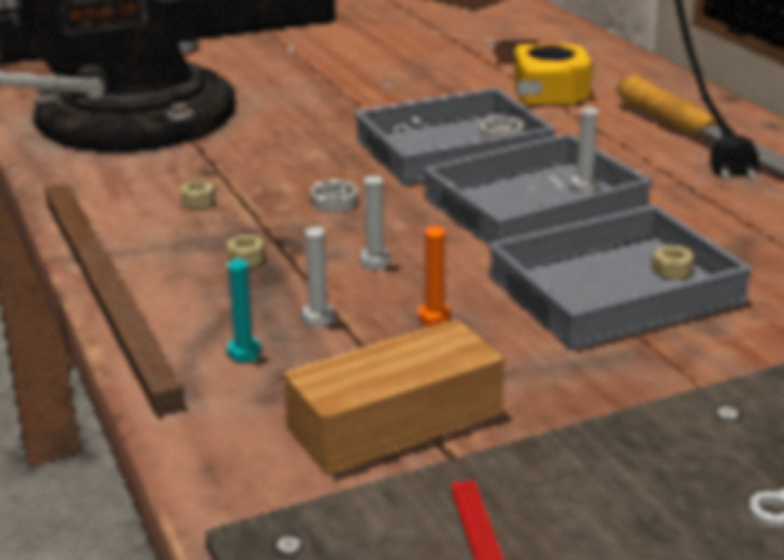

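View pics/side0.png

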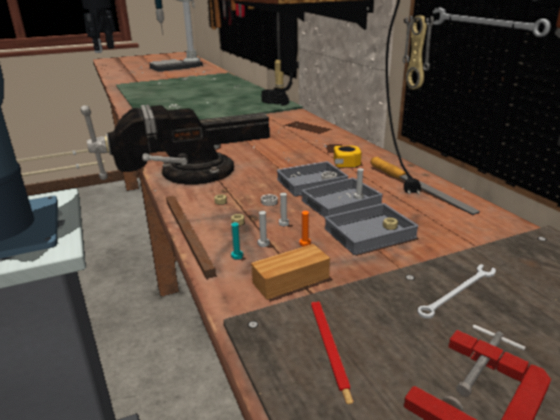

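The top crop shows the loose grey bolts at full-image px (283,209) and (309,239), with look-alikes in orange (324,207) and turquoise (319,266). Only the grey ones match "steel". The nuts are at (213,249) and (263,247), the bearing at (235,205). From left to right the trays are bearing, bolt, nut. Next I'll measure precisely.

```bash
cat >> h.py <<'E'
def blob(im,px,half=11,thr=28):
    x,y=map(int,px);w=im[y-half:y+half+1,x-half:x+half+1].astype(float)
    bg=np.median(np.concatenate([w[0],w[-1],w[:,0],w[:,-1]]),0)
    lab=cv2.cvtColor(w.astype(np.uint8),cv2.COLOR_BGR2LAB).astype(float)
    b=np.concatenate([lab[0],lab[-1],lab[:,0],lab[:,-1]]);
    d=np.abs(lab-np.median(b,0)); m=((lab[...,0]-np.median(b[:,0])>18)|(d[...,1]>9)).astype(np.uint8)
    n,l,s,c=cv2.connectedComponentsWithStats(m)
    i=1+np.argmax(s[1:,4]);q=l==i
    cnt,_=cv2.findContours(q.astype(np.uint8),cv2.RETR_EXTERNAL,2)
    f=np.zeros(m.shape,np.uint8);cv2.drawContours(f,cnt,-1,1,-1);yy,xx=np.nonzero(f)
    return np.array([xx.mean()+x-half,yy.mean()+y-half]),(xx.min()+x-half,xx.max()+x-half,yy.min()+y-half,yy.max()+y-half),f
E
python3 - <<'E'
from h import *
t=cv2.imread("pics/top0.png");s=cv2.imread("pics/side0.png")
for n,p,q,z in[("nutL",(213,249),(221,199),6.5),("nutR",(263,247),(237,219),6.5),("bear",(235,205),(269,199),5.5)]:
    a=blob(t,p);b=blob(s,q)
    print(n,"top",ray("top",a[0],z).round(1)[:2],a[1],"side",ray("side",b[0],z).round(1)[:2],b[1])
for n,p in[("bolt1",(283,208)),("bolt2",(309,239)),("orange",(324,207)),("teal",(319,266))]:
    a=blob(t,p);print(n,a[0],a[1]);print(a[2])
def u(x,y,f,o):return (x/f+o[0],y/f+o[1])
# tray outer rim corners from top crop (bl, br, tr, tl order), z=24
for n,c in[("bearing",[(94,205),(226,211),(231,41),(102,39)]),("bolt",[(261,201),(389,190),(375,27),(248,35)]),("nut",[(424,217),(554,214),(549,48),(421,51)])]:
    P=np.array([ray("top",u(*k,2.7,(150,100)),24)[:2] for k in c]);print(n,P.round(),"ctr",P.mean(0).round(1),"yaw",np.degrees(np.arctan2(*((P[2]+P[3]-P[0]-P[1])[::-1]))).round(1))
# bolt tops/bases from crops
for n,tp,sb,st in[("bolt1",(360,287),(374,258),(374,181)),("bolt2",(432,372),(319,316),(315,232)),("teal",(460,443),(243,352),(238,263)),("orange",(476,282),(434,313),(434,231)),("sample",(311,38),(586,182),(588,112))]:
    o=3 if n=="sample" else 0
    print(n,"top@63",ray("top",u(*tp,2.7,(150,100)),63+o).round(),"side base",ray("side",u(*sb,2.8,(150,130)),8+o).round(),"side top",ray("side",u(*st,2.8,(150,130)),63+o).round())
E
```

```text
nutL top [427.6 -59.6] (np.int64(207), np.int64(219), np.int64(243), np.int64(255)) side [425.9 -60.3] (np.int64(214), np.int64(225), np.int64(195), np.int64(204))
nutR top [ 430.8 -161.4] (np.int64(256), np.int64(268), np.int64(241), np.int64(252)) side [ 425.1 -170.8] (np.int64(230), np.int64(243), np.int64(214), np.int64(230))
bear top [ 518.9 -104.6] (np.int64(227), np.int64(243), np.int64(197), np.int64(213)) side [ 518.2 -105.1] (np.int64(261), np.int64(277), np.int64(194), np.int64(205))
bolt1 [282.73255814 209.02325581] (np.int64(278), np.int64(287), np.int64(204), np.int64(214))
[[0 0 0 0 0 0 0 0 0 0 0 0 0 0 0 0 0 0 0 0 0 0 0]
 [0 0 0 0 0 0 0 0 0 0 0 0 0 0 0 0 0 0 0 0 0 0 0]
 [0 0 0 0 0 0 0 0 0 0 0 0 0 0 0 0 0 0 0 0 0 0 0]
 [0 0 0 0 0 0 0 0 0 0 0 0 0 0 0 0 0 0 0 0 0 0 0]
 [0 0 0 0 0 0 0 0 0 0 0 0 0 0 0 0 0 0 0 0 0 0 0]
 [0 0 0 0 0 0 0 0 0 0 0 0 0 0 0 0 0 0 0 0 0 0 0]
 [0 0 0 0 0 0 0 0 0 0 0 0 0 0 0 0 0 0 0 0 0 0 0]
 [0 0 0 0 0 0 0 0 0 1 1 1 1 1 0 0 0 0 0 0 0 0 0]
 [0 0 0 0 0 0 0 0 1 1 1 1 1 1 0 0 0 0 0 0 0 0 0]
 [0 0 0 0 0 0 0 0 1 1 1 1 1 1 1 0 0 0 0 0 0 0 0]
 [0 0 0 0 0 0 0
[... 4324 characters left out ...]
. -108.]
 [ 710.   -7.]] ctr [641.9 -55.3] yaw -1.8
bolt [[ 580. -131.]
 [ 587. -229.]
 [ 717. -220.]
 [ 712. -121.]] ctr [ 648.8 -175.1] yaw 4.1
nut [[ 566. -255.]
 [ 567. -354.]
 [ 698. -355.]
 [ 697. -255.]] ctr [ 631.8 -305. ] yaw -0.1
bolt1 top@63 [ 508. -205.   63.] side base [ 504. -214.    8.] side top [ 506. -210.   63.]
bolt2 top@63 [ 445. -256.   63.] side base [ 442. -268.    8.] side top [ 444. -262.   63.]
teal top@63 [ 395. -275.   63.] side base [ 386. -287.    8.] side top [ 389. -279.   63.]
orange top@63 [ 510. -290.   63.] side base [ 508. -295.    8.] side top [ 509. -291.   63.]
sample top@63 [ 694. -172.   66.] side base [ 691. -178.   11.] side top [ 691. -176.   66.]
```

```bash
python3 -m pendant '[{"dx":0.12,"dy":0,"dz":0.3,"turn":0.115,"grip":1},{"dx":0.12,"dy":0,"dz":0.3,"turn":0.115,"grip":1},{"dx":0.12,"dy":0,"dz":0.3,"turn":0.115,"grip":1},{"dx":0.12,"dy":0,"dz":0.3,"turn":0.115,"grip":1},{"dx":0.12,"dy":-0.3,"dz":0,"turn":0.115,"grip":0.5},{"dx":0.12,"dy":-0.3,"dz":0,"turn":0.115,"grip":0.2},{"dx":0.12,"dy":-0.3,"dz":0,"turn":0.115,"grip":0.2},{"dx":0.12,"dy":-0.3,"dz":0,"turn":0.115,"grip":0.2}]' 30
```

```text
time: 1.9
ee_pos: [432.3, 401.2, 425.4]
tool_rot: [-0.005, 3.141, 0.0]
ft_force: [0.6, 0.1, 0.1]
width: 51.4
gripper_force: 0.0
```

```bash
python3 -m pendant '[{"dx":0,"dy":-0.35,"dz":0,"turn":0,"grip":0.2},{"dx":0,"dy":-0.35,"dz":0,"turn":0,"grip":0.2},{"dx":0,"dy":-0.35,"dz":0,"turn":0,"grip":0.2},{"dx":0,"dy":-0.35,"dz":0,"turn":0,"grip":0.2},{"dx":0,"dy":-0.35,"dz":0,"turn":0,"grip":0.2},{"dx":0,"dy":-0.35,"dz":0,"turn":0,"grip":0.2},{"dx":0,"dy":-0.35,"dz":0,"turn":0,"grip":0.2},{"dx":0,"dy":-0.3,"dz":0,"turn":0,"grip":0.2}]'; python3 -c "
from h import *
s=r.observe();print(s['ee_pos'],s['tool_rot'],s['width'],s['time'],s['joint_pos'])"
```

```text
time: 2.9
ee_pos: [431.5, -11.9, 425.6]
tool_rot: [-0.0, 3.141, 0.0]
ft_force: [1.0, 0.1, -0.6]
width: 50.9
gripper_force: 0.0
[431.5116839  -11.85274247 425.57909861] [-2.72739263e-04  3.14077164e+00  4.16348108e-04] 50.88013509058288 2.9 [-0.36267941 -0.0233643   0.28224848  1.83214524  0.00649421  1.33105278
  1.48892934]
```

```bash
python3 -m pendant '[{"dx":-0.03,"dy":-0.32,"dz":-0.2,"turn":0,"grip":0.2},{"dx":0,"dy":0,"dz":-0.35,"turn":0,"grip":0.2},{"dx":0,"dy":0,"dz":-0.35,"turn":0,"grip":0.2},{"dx":0,"dy":0,"dz":-0.35,"turn":0,"grip":0.2},{"dx":0,"dy":0,"dz":-0.35,"turn":0,"grip":0.2},{"dx":0,"dy":0,"dz":-0.35,"turn":0,"grip":0.2},{"dx":0,"dy":0,"dz":-0.25,"turn":0,"grip":0.2},{"dx":0,"dy":0,"dz":-0.1,"turn":0,"grip":0.2}]' 30; python3 -c "
from h import *
i=r.get_image('side');cv2.imwrite('pics/s1.png',cv2.resize(i[120:320,120:400],None,fx=2.8,fy=2.8,interpolation=2))"
```

```text
time: 3.9
ee_pos: [426.4, -57.7, 78.8]
tool_rot: [0.002, -3.139, 0.0]
ft_force: [-1.1, -0.0, 0.2]
width: 50.8
gripper_force: 0.0
```

View pics/s1.png

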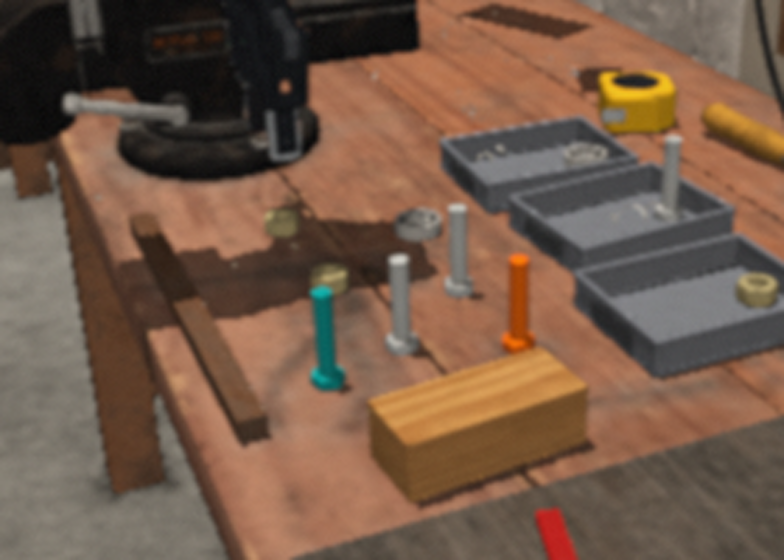

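The side view shows the fingers at crop (285,140), above nut L at (282,220), with the line down clear. I'll descend and grip.

```bash
python3 -m pendant '[{"dx":0,"dy":-0.01,"dz":-0.2,"turn":0,"grip":0.2},{"dx":0,"dy":0,"dz":-0.15,"turn":0,"grip":0.2},{"dx":0,"dy":0,"dz":-0.07,"turn":0,"grip":0.2},{"dx":0,"dy":0,"dz":0,"turn":0,"grip":-0.7},{"dx":0,"dy":0,"dz":0,"turn":0,"grip":-0.7},{"dx":0,"dy":0,"dz":0,"turn":0,"grip":-0.7},{"dx":0,"dy":0,"dz":0,"turn":0,"grip":-0.7},{"dx":0,"dy":0,"dz":0,"turn":0,"grip":-0.7}]' 35
```

```text
time: 4.95
ee_pos: [428.1, -59.3, 18.3]
tool_rot: [-0.002, 3.14, 0.0]
ft_force: [-1.6, 0.4, 6.7]
width: 22.9
gripper_force: 34.9
```

```bash
python3 -m pendant '[{"dx":0,"dy":0,"dz":0.3,"turn":0,"grip":-0.7},{"dx":0,"dy":0,"dz":0.4,"turn":0,"grip":-0.7},{"dx":0.23,"dy":-0.27,"dz":0,"turn":0,"grip":-0.7},{"dx":0.23,"dy":-0.27,"dz":0,"turn":0,"grip":-0.7},{"dx":0.23,"dy":-0.27,"dz":0,"turn":0,"grip":-0.7},{"dx":0.23,"dy":-0.27,"dz":0,"turn":0,"grip":-0.7},{"dx":0.23,"dy":-0.27,"dz":0,"turn":0,"grip":-0.7},{"dx":0.23,"dy":-0.27,"dz":0,"turn":0,"grip":-0.7}]'; python3 -m pendant '[{"dx":0,"dy":0,"dz":-0.2,"turn":0,"grip":-0.7},{"dx":0,"dy":0,"dz":-0.2,"turn":0,"grip":-0.7},{"dx":0,"dy":0,"dz":-0.1,"turn":0,"grip":-0.7},{"dx":0,"dy":0,"dz":0,"turn":0,"grip":-0.7},{"dx":0,"dy":0,"dz":0,"turn":0,"grip":-0.7},{"dx":0,"dy":0,"dz":0,"turn":0,"grip":-0.7},{"dx":0,"dy":0,"dz":0,"turn":0,"grip":-0.7},{"dx":0,"dy":0,"dz":0,"turn":0,"grip":-0.7}]'; python3 -c "
from h import *
i=r.get_image('side');j=r.get_image('top');cv2.imwrite('pics/p2.png',np.hstack([cv2.resize(i[170:270,310:450],None,fx=2.8,fy=2.8,interpolation=2),cv2.resize(j[110:210,250:390],None,fx=2.8,fy=2.8,interpolation=2)]))"
```

```text
time: 5.95
ee_pos: [635.4, -303.3, 122.9]
tool_rot: [-0.002, 3.141, 0.0]
ft_force: [1.0, 0.3, 0.6]
width: 22.6
gripper_force: 34.8
time: 6.95
ee_pos: [634.6, -302.3, 47.7]
tool_rot: [-0.002, 3.141, -0.0]
ft_force: [0.4, 0.2, -0.8]
width: 22.5
gripper_force: 34.8
```

View pics/p2.png

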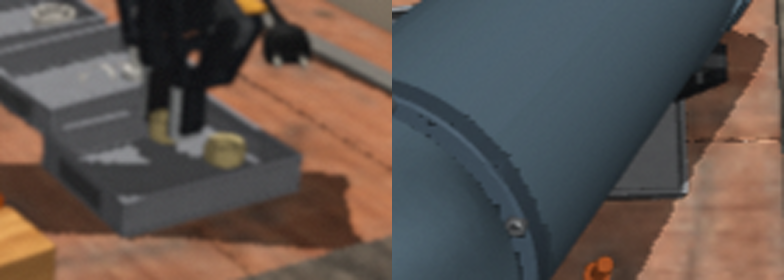

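The side view shows the nut between the fingers at (160,125) and over the tray floor, in front of the sample at (225,150). I'll lower it, release and lift.

```bash
python3 -m pendant '[{"dx":0,"dy":0,"dz":-0.1,"turn":0,"grip":-0.7},{"dx":0,"dy":0,"dz":-0.05,"turn":0,"grip":-0.7},{"dx":0,"dy":0,"dz":-0.02,"turn":0,"grip":-0.7},{"dx":0,"dy":0,"dz":0,"turn":0,"grip":-0.7},{"dx":0,"dy":0,"dz":0,"turn":0,"grip":0},{"dx":0,"dy":0,"dz":0,"turn":0,"grip":0},{"dx":0,"dy":0,"dz":0,"turn":0,"grip":0},{"dx":0,"dy":0,"dz":0.1,"turn":0,"grip":0}]'; python3 -m pendant '[{"dx":0,"dy":0,"dz":0.2,"turn":0,"grip":0},{"dx":0,"dy":0,"dz":0.35,"turn":0,"grip":0.1},{"dx":-0.34,"dy":0.2,"dz":0,"turn":0,"grip":0.2},{"dx":-0.34,"dy":0.24,"dz":0,"turn":0,"grip":0.2},{"dx":-0.34,"dy":0.24,"dz":0,"turn":0,"grip":0.2},{"dx":-0.34,"dy":0.24,"dz":0,"turn":0,"grip":0.2},{"dx":0,"dy":0,"dz":0,"turn":0,"grip":0.2},{"dx":0,"dy":0,"dz":0,"turn":0,"grip":0.2}]'
```

```text
time: 8.05
ee_pos: [633.4, -301.7, 36.1]
tool_rot: [0.002, -3.139, -0.002]
ft_force: [-0.1, 0.0, -0.1]
width: 42.5
gripper_force: 0.0
time: 9.05
ee_pos: [431.8, -164.7, 120.4]
tool_rot: [-0.002, 3.139, -0.001]
ft_force: [0.6, -1.0, 0.8]
width: 51.0
gripper_force: 0.0
```

```bash
python3 -m pendant '[{"dx":-0.01,"dy":0.02,"dz":-0.25,"turn":0,"grip":0.2},{"dx":0,"dy":0,"dz":-0.25,"turn":0,"grip":0.2},{"dx":0,"dy":0,"dz":-0.13,"turn":0,"grip":0.2},{"dx":0,"dy":0,"dz":-0.05,"turn":0,"grip":0.2},{"dx":0,"dy":0,"dz":0,"turn":0,"grip":-0.7},{"dx":0,"dy":0,"dz":0,"turn":0,"grip":-0.7},{"dx":0,"dy":0,"dz":0,"turn":0,"grip":-0.7},{"dx":0,"dy":0,"dz":0,"turn":0,"grip":-0.7}]' 35
```

```text
time: 10.05
ee_pos: [429.7, -161.6, 18.1]
tool_rot: [-0.002, 3.14, -0.001]
ft_force: [0.2, -0.1, 7.3]
width: 22.8
gripper_force: 35.0
```

```bash
python3 -m pendant '[{"dx":0,"dy":0,"dz":0.3,"turn":0,"grip":-0.7},{"dx":0,"dy":0,"dz":0.4,"turn":0,"grip":-0.7},{"dx":0.28,"dy":-0.235,"dz":0,"turn":0,"grip":-0.7},{"dx":0.28,"dy":-0.235,"dz":0,"turn":0,"grip":-0.7},{"dx":0.28,"dy":-0.235,"dz":0,"turn":0,"grip":-0.7},{"dx":0.28,"dy":-0.235,"dz":0,"turn":0,"grip":-0.7},{"dx":0,"dy":0,"dz":0,"turn":0,"grip":-0.7},{"dx":0,"dy":0,"dz":-0.2,"turn":0,"grip":-0.7}]'
```

```text
time: 11.05
ee_pos: [598.1, -303.0, 93.7]
tool_rot: [-0.002, 3.138, -0.002]
ft_force: [0.5, -0.1, -0.8]
width: 22.5
gripper_force: 34.7
```

```bash
python3 -m pendant '[{"dx":0,"dy":0,"dz":-0.25,"turn":0,"grip":-0.7},{"dx":0,"dy":0,"dz":-0.15,"turn":0,"grip":-0.7},{"dx":0,"dy":0,"dz":-0.07,"turn":0,"grip":-0.7},{"dx":0,"dy":0,"dz":0,"turn":0,"grip":-0.7},{"dx":0,"dy":0,"dz":0,"turn":0,"grip":0},{"dx":0,"dy":0,"dz":0,"turn":0,"grip":0},{"dx":0,"dy":0,"dz":0,"turn":0,"grip":0},{"dx":0,"dy":0,"dz":0.1,"turn":0,"grip":0}]'; python3 -m pendant '[{"dx":0,"dy":0,"dz":0.25,"turn":0,"grip":0},{"dx":0,"dy":0,"dz":0.35,"turn":0,"grip":0},{"dx":-0.2,"dy":0.21,"dz":0,"turn":0,"grip":0},{"dx":-0.2,"dy":0.21,"dz":0,"turn":0,"grip":0},{"dx":-0.2,"dy":0.21,"dz":0,"turn":0,"grip":0},{"dx":0,"dy":0,"dz":0,"turn":0,"grip":0},{"dx":0,"dy":0,"dz":0,"turn":0,"grip":0},{"dx":0,"dy":0,"dz":0,"turn":0,"grip":0}]'; python3 -c "
from h import *
i=r.get_image('side');cv2.imwrite('pics/p3.png',cv2.resize(i[140:290,210:430],None,fx=3.4,fy=3.4,interpolation=2))"
```

```text
time: 12.05
ee_pos: [596.0, -301.8, 36.4]
tool_rot: [0.002, -3.14, -0.002]
ft_force: [0.3, -0.8, 0.2]
width: 42.8
gripper_force: 0.0
time: 13.05
ee_pos: [507.9, -208.9, 127.3]
tool_rot: [-0.001, 3.14, -0.002]
ft_force: [-0.1, -0.3, -1.3]
width: 43.0
gripper_force: 0.0
```

View pics/p3.png

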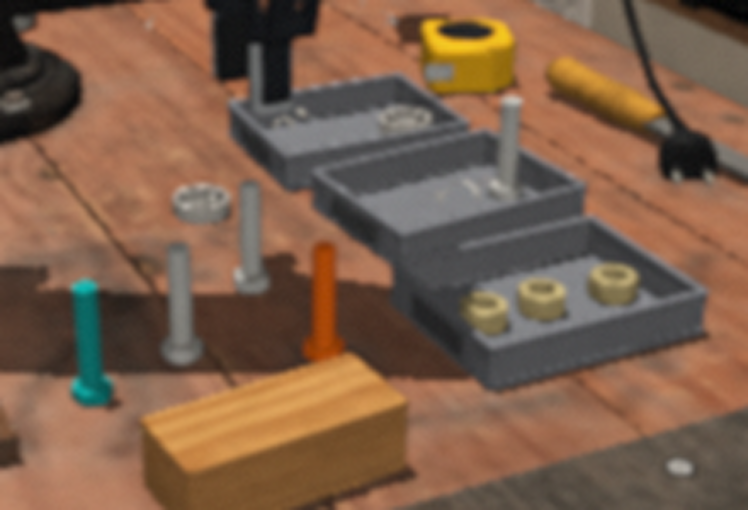

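Both nuts lie flat in the nut tray, at (485,310) and (542,298), with the sample at (613,283). The fingers are at (265,50). Of the four upright bolts, grey bolt 1 at (250,240) and grey bolt 2 at (180,305) are the steel ones. The orange (323,300) and turquoise (90,345) look-alikes stay. This enlarged crop confirms it, so I'll take grey bolt 1.

```bash
python3 -m pendant '[{"dx":-0.01,"dy":0.01,"dz":-0.25,"turn":0,"grip":0},{"dx":0,"dy":0,"dz":-0.2,"turn":0,"grip":0},{"dx":0,"dy":0,"dz":-0.1,"turn":0,"grip":0},{"dx":0,"dy":0,"dz":-0.05,"turn":0,"grip":0},{"dx":0,"dy":0,"dz":0,"turn":0,"grip":-1},{"dx":0,"dy":0,"dz":0,"turn":0,"grip":-1},{"dx":0,"dy":0,"dz":0,"turn":0,"grip":-1},{"dx":0,"dy":0,"dz":0,"turn":0,"grip":-1}]' 40; python3 -m pendant '[{"dx":0,"dy":0,"dz":0,"turn":0,"grip":-1},{"dx":0,"dy":0,"dz":0.1,"turn":0,"grip":-1},{"dx":0,"dy":0,"dz":0.2,"turn":0,"grip":-1},{"dx":0,"dy":0,"dz":0.3,"turn":0,"grip":-1},{"dx":0,"dy":0,"dz":0.1,"turn":0,"grip":-1},{"dx":0,"dy":0,"dz":0,"turn":0,"grip":-1},{"dx":0,"dy":0,"dz":0,"turn":0,"grip":-1},{"dx":0,"dy":0,"dz":0,"turn":0,"grip":-1}]'
```

```text
time: 14.1
ee_pos: [506.0, -206.5, 37.6]
tool_rot: [-0.002, 3.14, -0.001]
ft_force: [0.0, -0.0, 5.1]
width: 10.0
gripper_force: 39.2
time: 15.1
ee_pos: [504.5, -205.9, 140.5]
tool_rot: [0.002, -3.139, -0.001]
ft_force: [0.0, 0.5, -0.5]
width: 11.0
gripper_force: 39.0
```

```bash
python3 -m pendant '[{"dx":0.15,"dy":0.05,"dz":0,"turn":0,"grip":-1},{"dx":0.24,"dy":0.05,"dz":0,"turn":0,"grip":-1},{"dx":0.24,"dy":0.05,"dz":0,"turn":0,"grip":-1},{"dx":0.2,"dy":0.04,"dz":0,"turn":0,"grip":-1},{"dx":0.12,"dy":0.01,"dz":0,"turn":0,"grip":-1},{"dx":0,"dy":0,"dz":-0.15,"turn":0,"grip":-1},{"dx":0,"dy":0,"dz":-0.2,"turn":0,"grip":-1},{"dx":0,"dy":0,"dz":-0.1,"turn":0,"grip":-1}]'; python3 -c "
from h import *
i=r.get_image('side');j=r.get_image('top');cv2.imwrite('pics/p4.png',np.hstack([cv2.resize(i[150:250,280:420],None,fx=2.8,fy=2.8,interpolation=2),cv2.resize(j[110:210,200:340],None,fx=2.8,fy=2.8,interpolation=2)]))"
```

```text
time: 16.1
ee_pos: [646.2, -175.8, 71.5]
tool_rot: [0.002, -3.138, -0.001]
ft_force: [0.4, 0.8, -1.0]
width: 10.8
gripper_force: 39.0
```

View pics/p4.png

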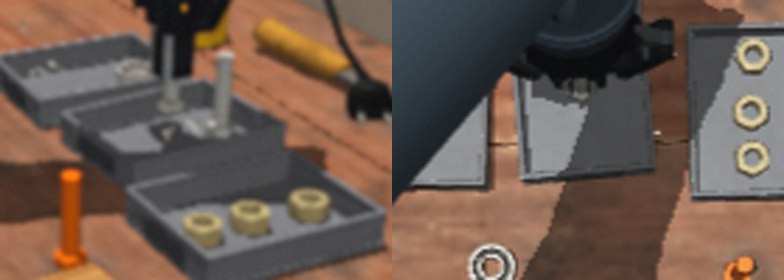

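The bolt hangs upright at (170,75) over the bolt tray, clear of the sample at (222,95). The top view shows both nuts flat in their tray, in line with its sample. Lowering next.

```bash
python3 -m pendant '[{"dx":0.02,"dy":0,"dz":-0.08,"turn":0,"grip":-1},{"dx":0,"dy":0,"dz":-0.06,"turn":0,"grip":-1},{"dx":0,"dy":0,"dz":-0.03,"turn":0,"grip":-1},{"dx":0,"dy":0,"dz":-0.02,"turn":0,"grip":-1},{"dx":0,"dy":0,"dz":-0.01,"turn":0,"grip":-1},{"dx":0,"dy":0,"dz":0,"turn":0,"grip":-1},{"dx":0,"dy":0,"dz":0,"turn":0,"grip":-1},{"dx":0,"dy":0,"dz":0,"turn":0,"grip":-1}]'
```

```text
time: 17.2
ee_pos: [651.0, -176.3, 44.5]
tool_rot: [-0.002, 3.141, -0.0]
ft_force: [0.5, -0.2, -0.9]
width: 10.6
gripper_force: 39.0
```

```bash
python3 -m pendant '[{"dx":0,"dy":0,"dz":-0.015,"turn":0,"grip":-1},{"dx":0,"dy":0,"dz":-0.01,"turn":0,"grip":-1},{"dx":0,"dy":0,"dz":0,"turn":0,"grip":-1},{"dx":0,"dy":0,"dz":0,"turn":0,"grip":-1},{"dx":0,"dy":0,"dz":0,"turn":0,"grip":-1},{"dx":0,"dy":0,"dz":0,"turn":0,"grip":-1},{"dx":0,"dy":0,"dz":0,"turn":0,"grip":-1},{"dx":0,"dy":0,"dz":0,"turn":0,"grip":-1}]'
```

```text
time: 18.2
ee_pos: [650.9, -176.2, 40.6]
tool_rot: [-0.002, 3.141, 0.0]
ft_force: [-1.0, -0.2, 3.8]
width: 10.6
gripper_force: 39.2
```

```bash
python3 -m pendant '[{"dx":0,"dy":0,"dz":0,"turn":0,"grip":-0.5},{"dx":0,"dy":0,"dz":0,"turn":0,"grip":-0.2},{"dx":0,"dy":0,"dz":0,"turn":0,"grip":-0.1},{"dx":0,"dy":0,"dz":0,"turn":0,"grip":-0.1},{"dx":0,"dy":0,"dz":0.15,"turn":0,"grip":-0.1},{"dx":0,"dy":0,"dz":0.25,"turn":0,"grip":-0.1},{"dx":0,"dy":0,"dz":0.25,"turn":0,"grip":-0.1},{"dx":-0.1,"dy":-0.04,"dz":0,"turn":0,"grip":-0.1}]'; python3 -m pendant '[{"dx":-0.32,"dy":-0.13,"dz":0,"turn":0,"grip":0},{"dx":-0.32,"dy":-0.13,"dz":0,"turn":0,"grip":0},{"dx":-0.32,"dy":-0.13,"dz":0,"turn":0,"grip":0},{"dx":-0.32,"dy":-0.12,"dz":0,"turn":0,"grip":0},{"dx":0,"dy":0,"dz":0,"turn":0,"grip":0},{"dx":0,"dy":0,"dz":0,"turn":0,"grip":0},{"dx":0,"dy":0,"dz":0,"turn":0,"grip":0},{"dx":0,"dy":0,"dz":0,"turn":0,"grip":0}]'; python3 -c "
from h import *
i=r.get_image('side');j=r.get_image('top');cv2.imwrite('pics/p5.png',np.hstack([cv2.resize(i[140:270,220:400],None,fx=2.2,fy=2.2,interpolation=2),cv2.resize(j[110:240,190:370],None,fx=2.2,fy=2.2,interpolation=2)]))"
```

```text
time: 19.2
ee_pos: [639.4, -182.5, 143.5]
tool_rot: [-0.004, 3.133, -0.002]
ft_force: [0.6, -0.9, -0.1]
width: 38.3
gripper_force: 0.0
time: 20.2
ee_pos: [444.9, -258.2, 138.1]
tool_rot: [-0.005, 3.141, -0.0]
ft_force: [0.7, -0.5, -0.6]
width: 42.8
gripper_force: 0.0
```

View pics/p5.png

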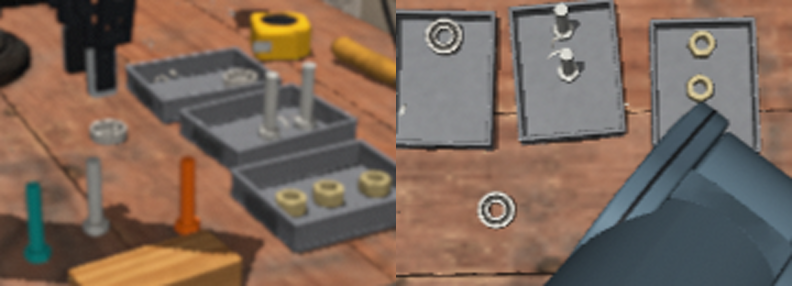

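Bolt 1 now stands upright in the bolt tray, at (270,105) in the side half and (568,65) in the top half. The gripper at (100,70) is above grey bolt 2 at (95,195), with turquoise left at (37,220) and orange right at (187,195). I'll descend on the grey one.

```bash
python3 -m pendant '[{"dx":0,"dy":-0.01,"dz":-0.25,"turn":0,"grip":0},{"dx":0,"dy":0,"dz":-0.25,"turn":0,"grip":0},{"dx":0,"dy":0,"dz":-0.12,"turn":0,"grip":0},{"dx":0,"dy":0,"dz":-0.05,"turn":0,"grip":0},{"dx":0,"dy":0,"dz":0,"turn":0,"grip":-1},{"dx":0,"dy":0,"dz":0,"turn":0,"grip":-1},{"dx":0,"dy":0,"dz":0,"turn":0,"grip":-1},{"dx":0,"dy":0,"dz":0,"turn":0,"grip":-1}]' 40; python3 -m pendant '[{"dx":0,"dy":0,"dz":0,"turn":0,"grip":-1},{"dx":0,"dy":0,"dz":0.1,"turn":0,"grip":-1},{"dx":0,"dy":0,"dz":0.2,"turn":0,"grip":-1},{"dx":0,"dy":0,"dz":0.3,"turn":0,"grip":-1},{"dx":0,"dy":0,"dz":0.1,"turn":0,"grip":-1},{"dx":0,"dy":0,"dz":0,"turn":0,"grip":-1},{"dx":0,"dy":0,"dz":0,"turn":0,"grip":-1},{"dx":0,"dy":0,"dz":0,"turn":0,"grip":-1}]'
```

```text
time: 21.3
ee_pos: [444.5, -260.5, 38.3]
tool_rot: [-0.002, 3.14, -0.001]
ft_force: [-0.8, 0.5, 5.8]
width: 10.3
gripper_force: 39.4
time: 22.3
ee_pos: [443.0, -259.8, 141.3]
tool_rot: [0.002, -3.139, -0.001]
ft_force: [0.4, 0.1, -0.4]
width: 10.7
gripper_force: 39.2
```

```bash
python3 -m pendant '[{"dx":0.17,"dy":0.08,"dz":0,"turn":0,"grip":-1},{"dx":0.26,"dy":0.13,"dz":0,"turn":0,"grip":-1},{"dx":0.26,"dy":0.13,"dz":0,"turn":0,"grip":-1},{"dx":0.26,"dy":0.13,"dz":0,"turn":0,"grip":-1},{"dx":0.18,"dy":0.08,"dz":0,"turn":0,"grip":-1},{"dx":0,"dy":0,"dz":-0.1,"turn":0,"grip":-1},{"dx":0,"dy":0,"dz":-0.2,"turn":0,"grip":-1},{"dx":0,"dy":0,"dz":-0.15,"turn":0,"grip":-1}]'; python3 -m pendant '[{"dx":0,"dy":0,"dz":-0.08,"turn":0,"grip":-1},{"dx":0,"dy":0,"dz":-0.06,"turn":0,"grip":-1},{"dx":0,"dy":0,"dz":-0.03,"turn":0,"grip":-1},{"dx":0,"dy":0,"dz":-0.02,"turn":0,"grip":-1},{"dx":0,"dy":0,"dz":0,"turn":0,"grip":-1},{"dx":0,"dy":0,"dz":0,"turn":0,"grip":-1},{"dx":0,"dy":0,"dz":0,"turn":0,"grip":-1},{"dx":0,"dy":0,"dz":0,"turn":0,"grip":-1}]'
```

```text
time: 23.3
ee_pos: [611.3, -178.2, 72.5]
tool_rot: [0.0, -3.138, -0.0]
ft_force: [-0.3, -0.5, -0.7]
width: 10.8
gripper_force: 39.2
time: 24.3
ee_pos: [613.5, -177.7, 46.7]
tool_rot: [-0.002, 3.141, -0.0]
ft_force: [-0.4, 0.8, -0.3]
width: 10.7
gripper_force: 39.2
```

```bash
python3 -m pendant '[{"dx":0,"dy":0,"dz":-0.02,"turn":0,"grip":-1},{"dx":0,"dy":0,"dz":-0.01,"turn":0,"grip":-1},{"dx":0,"dy":0,"dz":-0.007,"turn":0,"grip":-1},{"dx":0,"dy":0,"dz":0,"turn":0,"grip":-1},{"dx":0,"dy":0,"dz":0,"turn":0,"grip":-1},{"dx":0,"dy":0,"dz":0,"turn":0,"grip":-1},{"dx":0,"dy":0,"dz":0,"turn":0,"grip":-1},{"dx":0,"dy":0,"dz":0,"turn":0,"grip":-1}]'
```

```text
time: 25.3
ee_pos: [613.3, -177.7, 41.4]
tool_rot: [0.002, -3.141, -0.0]
ft_force: [-2.1, 0.9, 5.8]
width: 10.8
gripper_force: 39.7
```

```bash
python3 -m pendant '[{"dx":0,"dy":0,"dz":0,"turn":0,"grip":-0.5},{"dx":0,"dy":0,"dz":0,"turn":0,"grip":-0.2},{"dx":0,"dy":0,"dz":0,"turn":0,"grip":-0.1},{"dx":0,"dy":0,"dz":0,"turn":0,"grip":-0.1},{"dx":0,"dy":0,"dz":0.15,"turn":0,"grip":-0.1},{"dx":0,"dy":0,"dz":0.25,"turn":0,"grip":-0.1},{"dx":0,"dy":0,"dz":0.25,"turn":0,"grip":-0.1},{"dx":0,"dy":0,"dz":0,"turn":0,"grip":-0.1}]'; python3 -m pendant '[{"dx":-0.21,"dy":0.16,"dz":0,"turn":0,"grip":0.4},{"dx":-0.21,"dy":0.16,"dz":0,"turn":0,"grip":0.4},{"dx":-0.21,"dy":0.16,"dz":0,"turn":0,"grip":0.4},{"dx":0,"dy":0,"dz":0,"turn":0,"grip":0.4},{"dx":0,"dy":0,"dz":0,"turn":0,"grip":0.4},{"dx":0,"dy":0,"dz":-0.2,"turn":0,"grip":0.4},{"dx":0,"dy":0,"dz":-0.2,"turn":0,"grip":0.4},{"dx":0,"dy":0,"dz":0,"turn":0,"grip":0.4}]'
```

```text
time: 26.3
ee_pos: [616.0, -178.8, 143.5]
tool_rot: [-0.001, 3.134, -0.003]
ft_force: [0.5, 0.2, -1.0]
width: 38.5
gripper_force: 0.0
time: 27.3
ee_pos: [518.1, -106.4, 77.0]
tool_rot: [0.0, -3.138, 0.0]
ft_force: [0.5, -0.2, 0.5]
width: 59.8
gripper_force: 0.0
```

```bash
python3 -m pendant '[{"dx":0,"dy":0.01,"dz":-0.2,"turn":0,"grip":0.4},{"dx":0,"dy":0,"dz":-0.15,"turn":0,"grip":0.4},{"dx":0,"dy":0,"dz":-0.05,"turn":0,"grip":0.4},{"dx":0,"dy":0,"dz":0,"turn":0,"grip":-0.5},{"dx":0,"dy":0,"dz":0,"turn":0,"grip":-0.5},{"dx":0,"dy":0,"dz":0,"turn":0,"grip":-0.5},{"dx":0,"dy":0,"dz":0,"turn":0,"grip":-0.5},{"dx":0,"dy":0,"dz":0,"turn":0,"grip":-0.5}]' 35; python3 -m pendant '[{"dx":0,"dy":0,"dz":0,"turn":0,"grip":-0.5},{"dx":0,"dy":0,"dz":0.15,"turn":0,"grip":-0.5},{"dx":0,"dy":0,"dz":0.25,"turn":0,"grip":-0.5},{"dx":0,"dy":0,"dz":0.2,"turn":0,"grip":-0.5},{"dx":0.19,"dy":0.08,"dz":0,"turn":0,"grip":-0.5},{"dx":0.19,"dy":0.08,"dz":0,"turn":0,"grip":-0.5},{"dx":0.19,"dy":0.08,"dz":0,"turn":0,"grip":-0.5},{"dx":0.19,"dy":0.08,"dz":0,"turn":0,"grip":-0.5}]'
```

```text
time: 28.3
ee_pos: [519.8, -104.7, 19.7]
tool_rot: [-0.001, 3.139, -0.001]
ft_force: [-1.1, -1.0, 6.6]
width: 32.1
gripper_force: 34.9
time: 29.3
ee_pos: [633.8, -55.6, 109.0]
tool_rot: [-0.002, 3.141, 0.0]
ft_force: [0.1, -0.2, -0.4]
width: 32.4
gripper_force: 35.0
```

```bash
python3 -m pendant '[{"dx":0,"dy":0,"dz":-0.15,"turn":0,"grip":-0.5},{"dx":0,"dy":0,"dz":-0.2,"turn":0,"grip":-0.5},{"dx":0,"dy":0,"dz":-0.1,"turn":0,"grip":-0.5},{"dx":0,"dy":0,"dz":0,"turn":0,"grip":-0.5},{"dx":0,"dy":0,"dz":0,"turn":0,"grip":-0.5},{"dx":0,"dy":0,"dz":0,"turn":0,"grip":-0.5},{"dx":0,"dy":0,"dz":0,"turn":0,"grip":-0.5},{"dx":0,"dy":0,"dz":0,"turn":0,"grip":-0.5}]'; python3 -c "
from h import *
i=r.get_image('side');j=r.get_image('top');cv2.imwrite('pics/p6.png',np.hstack([cv2.resize(i[130:230,250:390],None,fx=2.8,fy=2.8,interpolation=2),cv2.resize(j[110:210,180:320],None,fx=2.8,fy=2.8,interpolation=2)]))"
```

```text
time: 30.3
ee_pos: [633.0, -56.2, 41.3]
tool_rot: [-0.002, 3.141, 0.0]
ft_force: [0.0, 0.4, 0.1]
width: 32.6
gripper_force: 35.0
```

View pics/p6.png

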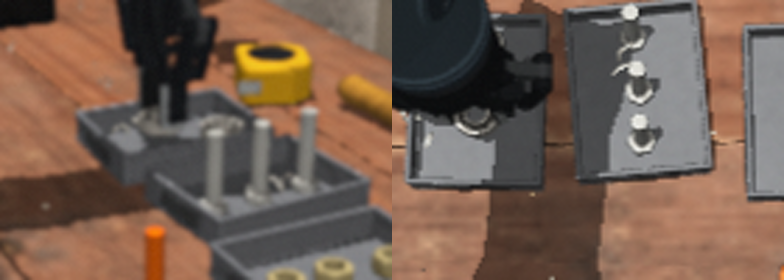

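Both bolts stand upright in the bolt tray, and the bearing is level between the fingers at (160,125), in front of its sample at (220,122). I'll lower it and release.

```bash
python3 -m pendant '[{"dx":0,"dy":0,"dz":-0.06,"turn":0,"grip":-0.5},{"dx":0,"dy":0,"dz":-0.04,"turn":0,"grip":-0.5},{"dx":0,"dy":0,"dz":-0.02,"turn":0,"grip":-0.5},{"dx":0,"dy":0,"dz":0,"turn":0,"grip":-0.5},{"dx":0,"dy":0,"dz":0,"turn":0,"grip":-0.5},{"dx":0,"dy":0,"dz":0,"turn":0,"grip":-0.5},{"dx":0,"dy":0,"dz":0,"turn":0,"grip":-0.5},{"dx":0,"dy":0,"dz":0,"turn":0,"grip":-0.5}]'; python3 -m pendant '[{"dx":0,"dy":0,"dz":0,"turn":0,"grip":0},{"dx":0,"dy":0,"dz":0,"turn":0,"grip":0.2},{"dx":0,"dy":0,"dz":0,"turn":0,"grip":0.2},{"dx":0,"dy":0,"dz":0,"turn":0,"grip":0.2},{"dx":0,"dy":0,"dz":0.2,"turn":0,"grip":0.2},{"dx":0,"dy":0,"dz":0.3,"turn":0,"grip":0.2},{"dx":0,"dy":0,"dz":0.4,"turn":0,"grip":0.2},{"dx":0,"dy":0,"dz":0.4,"turn":0,"grip":0.2}]';  python3 -m pendant '[{"dx":-0.2,"dy":0,"dz":0.3,"turn":0,"grip":0.2},{"dx":-0.2,"dy":0,"dz":0.3,"turn":0,"grip":0.2},{"dx":-0.2,"dy":0,"dz":0.3,"turn":0,"grip":0.2},{"dx":-0.2,"dy":0.2,"dz":0.2,"turn":0,"grip":0.2},{"dx":-0.2,"dy":0.3,"dz":0,"turn":0,"grip":0.2},{"dx":0,"dy":0.35,"dz":0,"turn":0,"grip":0.2},{"dx":0,"dy":0.35,"dz":0,"turn":0,"grip":0.2},{"dx":0,"dy":0.2,"dz":0,"turn":0,"grip":0.2}]'; python3 -m pendant '[{"dx":0,"dy":0,"dz":0,"turn":0,"grip":0.2},{"dx":0,"dy":0,"dz":0,"turn":0,"grip":0.2},{"dx":0,"dy":0,"dz":0,"turn":0,"grip":0.2},{"dx":0,"dy":0,"dz":0,"turn":0,"grip":0.2},{"dx":0,"dy":0,"dz":0,"turn":0,"grip":0.2},{"dx":0,"dy":0,"dz":0,"turn":0,"grip":0.2},{"dx":0,"dy":0,"dz":0,"turn":0,"grip":0.2},{"dx":0,"dy":0,"dz":0,"turn":0,"grip":0.2}]'; python3 -c "
from h import *
i=r.get_image('side');j=r.get_image('top');cv2.imwrite('pics/p7.png',np.hstack([cv2.resize(i[140:290,220:420],None,fx=2,fy=2,interpolation=2),cv2.resize(j[110:260,180:380],None,fx=2,fy=2,interpolation=2)]))"
```

```text
time: 31.4
ee_pos: [632.9, -56.2, 22.9]
tool_rot: [-0.002, 3.141, -0.0]
ft_force: [0.3, 0.3, -0.7]
width: 32.4
gripper_force: 35.0
time: 32.4
ee_pos: [632.5, -56.2, 219.7]
tool_rot: [0.002, -3.141, 0.0]
ft_force: [1.0, -0.0, 0.0]
width: 51.1
gripper_force: 0.0
time: 33.4
ee_pos: [482.1, 156.7, 383.1]
tool_rot: [-0.007, 3.142, 0.001]
ft_force: [0.8, -0.2, -0.3]
width: 51.3
gripper_force: 0.0
time: 34.4
ee_pos: [482.8, 153.8, 383.0]
tool_rot: [0.002, -3.142, 0.0]
ft_force: [0.1, 0.8, -0.2]
width: 51.2
gripper_force: 0.0
```

View pics/p7.png

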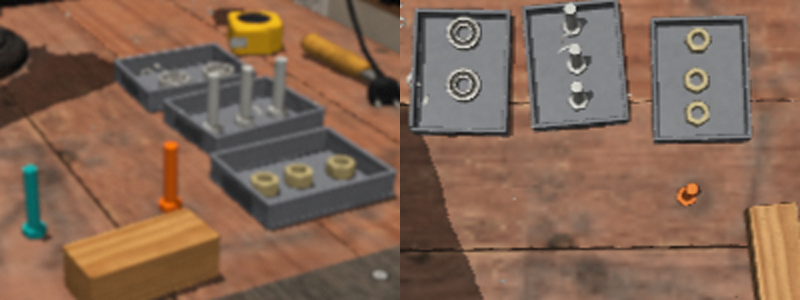

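The picture shows the bearing at (463,85), the bolts at (575,60) and (577,95), and the nuts at (697,78) and (697,113). Each is flat or upright and well inside its tray. The look-alikes and the block have not moved, and the arm is clear, so I'm handing in.

```bash
python3 -c "
from plant import r
print(r.job_done())"
```

```text
the job is handed in; nothing more can be done
None
```

The job is handed in at about 34 s: both nuts, both bolts and the bearing are in their matching trays, nuts and bearing flat and bolts upright on their heads; I did not move the wooden block, the strip or the look-alikes.

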